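Fit the carousel cog on its splined drive hub and engage the clutch ring

TASK

Fit the pink carousel cog onto the splined hub of the fraction-collector drive, feeling for the one angle at which its wide groove meets the hub's wide spline, and slide it fully home, flat on the drive. Only then turn the slim blue clutch ring by its upright pin all the way round, anticlockwise seen from above, to the green mark, without touching the fixed grey rings above and below it. Leave the other things on the bench as they are, and let go of everything at the end.

Things in the scene. Friction and masses are not known exactly. Their poses are not given: they have to be found in the camera images.
- cog: Loose pink toothed carousel, about 130 to 210 g: a flat disc 103 mm across the teeth, 12 mm thick, with a round boss in the middle. A bore runs right through: 25 mm free diameter between ribs, with six grooves 60 degrees apart out to 37 mm diameter. Origin: centre of the underside, z up along the bore, +x towards the wide groove. It starts flat on the tray, at any yaw. The sockets on the disc are flush.
- boss_top (a point): Centre of the top of the cog's round grip boss: 48 mm diameter, 44 mm above the cog's underside, standing 32 mm above its disc; the bore is open here.
- wide_groove (a point): Middle of the upper end of the cog's wide groove, 15.5 mm from the bore's axis along the cog's +x. This groove is 11.5 mm wide, the other five 6.5 mm; only this one lets the hub's wide spline in.
- drive: Fraction-collector drive: white box 180 x 180 x 45 mm, fixed, on the left or right of the bench, yaw within 25 degrees of straight. Origin: centre of its underside; its front (display, buttons) faces its own -x. Stacked on its upright axis, heights above the bench: fixed grey lower ring 45-53 mm, slim blue clutch ring 53-61, fixed grey upper ring 61-69, then a steel hub that does not turn, 69-109 mm.
- hub_foot (a point): Foot of the hub on the drive's axis, level with the top of the upper ring, 69 mm above the bench: the cog's underside lies here when it is fully home.
- spline_tops (a point): Point on the hub's axis level with the tops of its splines, 91 mm above the bench. Below it, down to the foot, are six straight splines 60 degrees apart, out to 34 mm diameter: five 4 mm wide and one master spline 9 mm wide (brass). The master points within 75 degrees either side of the drive's +x; its exact direction differs each run and is not in the readings. At a wrong angle the cog stops here; play is about 4 degrees.
- hub_nose (a point): Top of the hub's plain round pilot nose, 109 mm above the bench: 24 mm diameter from the spline tops up, tapered to 14 mm over the last 6 mm. It keeps the cog centred while it is being turned.
- clutch (a joint): Angle of the slim blue clutch ring about the drive's upright axis, rad: 0 at the black mark, 1.2 at the end stop by the green mark; grows anticlockwise seen from above. Starts between 0 and 0.2. Friction about 0.08 N m; it stays where it is left. At value q the pin lies 2.53 + q rad anticlockwise from the drive's +x, so on its front side.
- ring_pin (a point): Top centre of the clutch ring's upright blue pin: 10 mm diameter, 40 mm tall, top 101 mm above the bench, 70 mm from the drive's axis. It stands on a blue tab 14 mm wide (its top 61 mm above the bench) that sticks out of the slim ring to 76 mm from the axis.
- lower_ring: Fixed grey plastic ring below the clutch ring, 170 mm diameter, 8 mm thick, with the black and the green mark on it; top 53 mm above the bench. Origin: centre of its underside. Not to be touched by the robot.
- upper_ring: Fixed grey plastic ring above the clutch ring, 88 mm diameter, 8 mm thick; top 69 mm above the bench. Origin: centre of its underside. The cog comes to lie on it. Not to be touched by the robot.
- tray: Flat blue mat fixed to the bench, 150 x 200 x 6 mm, on which the cog and the spacer lie; on the other side from the drive. Origin: centre of the underside.
- spacer: Loose aluminium ring on the tray, 44 mm outside, 12 mm tall; not needed. Leave alone. Origin: centre of the underside.
- tube_rack: Pink rack of small tubes, 91 x 142 x 48 mm, far side of the bench. Leave alone. Origin: centre of the underside.
- media_bottle: Glass bottle with blue cap, 72 mm across, 150 mm tall. Leave alone. Origin: centre of the underside.
- beaker: Glass beaker, 70 mm across, 80 mm tall. Leave alone. Origin: centre of the underside.
- reagent_jar: Amber jar with white lid, 60 mm across, 75 mm tall. Leave alone. Origin: centre of the underside.
- tip_box: Blue pipette-tip box with clear lid, 120 x 85 x 65 mm. Leave alone. Origin: centre of the underside.
- screwdriver: Screwdriver lying on the bench. Leave alone.

How it is judged:
By the outcome, as a careful person would: the job done as asked, in the order asked, and still so for the second after the job is handed in, with the robot touching nothing.
It also fails if it takes over 72 s, if anything falls off the work surface, if the arm or the gripper's body presses on something with over 40 N, if the wrist force passes 120 N, or if a joint passes its speed limit or range.

ROBOT

A 6-joint arm with a two-finger parallel gripper is mounted at the origin on the work surface. World frame = base frame: x ahead of the robot, y to its left, z up, the work surface at z = 0. Lengths are in mm, angles in rad, forces in N, time in s.
With the tool pointing down it reaches from about 300 to 950 mm from the base axis. Payload 3.1 kg.
Tool frame: the origin (TCP) lies midway between the tips of the shut fingers; the grasp point (between the pads) lies 19 mm behind it (manip.pinch_z is the distance from the TCP to the grasp point, in mm); z points along the fingers, x is the direction in which the jaws open and shut, and the axes are right-handed (so a half turn about z gives the same grasp; the last joint's range is limited). The gripper opens to 85 mm and grips with 20 to 120 N. Pads are 22 mm wide; open, the fingers measure 114 mm over their backs; the gripper's body (76 mm by 85 mm) begins 54 mm behind the grasp point. The pads swing forward as they close: fully open they stand 13 mm farther back than shut.
Start: joints at [1.138, 0.308, 1.634, -0, 1.2, -0.07], TCP at [221.834, 584.313, 231.272] pointing down, gripper open.
Joint ranges: [-3.06, 3.06], [-0.79, 1.96], [0.05, 2.63], [-1.19, 4.34], [0.05, 2.64], [-2.94, 2.94]. Speed limits (rad/s): [2.79, 2.79, 3.14, 3.14, 3.14, 3.14].

INTERFACE

Orientations are given as a rotation vector (axis times angle).
In Python, from cell import manip gives the robot as it stands.
- The arm moves only by the tool move_arm, never from a script. Its argument "targets" is one flat list of numbers, 4 for each row, row after row: the shift along the tool's x, y, z in mm, then the turn about the tool's z in degrees. A call has 1 to 20 rows; each row shifts and turns the commanded pose from where the row before left it, along the tool's axes as they then stand; what a row does not reach is not made up. A row lasts 1/8 s, in which the tool goes at most 62.5 mm and 10.7 degrees, less where a joint would pass 70% of its speed; a pose out of reach is approached as far as the arm can. A call with a gripper value outside its range is refused whole. "claw" is the gripper's target within -1 to 1 (fully open at 1, half-way at 0, shut at -1), set as the call begins (left out, the last holds). The fingers move at their own pace and stop on an object; the grip force is fixed at half the most. Time passes only in rows, so rows that do not move let the fingers close. It gives the time, the measured TCP pose, the force and the opening at its end, in the units of the state.
- manip.get_state(): the state, without advancing time (a new reading comes with each control period).
- manip.snapshot(name): name is "side" or "top"; returns the picture (384x512x3 uint8, red, green, blue); there is no depth.
- manip.camera_model(name): a dict with "fx", "fy", "cx", "cy" (pixels), "world_from_camera" (4x4, takes a point from camera to world coordinates). Camera axes: x right, y down, z forward; pixel columns grow to the right and rows downward; lengths in mm; the calibration is good to about 2 mm. A picture is of the moment at which its call begins. camera_model takes no time and is no camera call.
- manip.hand_in(): hands the job in, once; it reports no verdict.
The state is a dict: "time": time; "qpos": joint angles; "qvel": joint speeds; "joint_torque": joint torques, N m; "position": TCP position; "eef_rot": TCP orientation; "contact_force": force on the tool from outside, world axes, zero at the start; "ft_torque": the same for the moment, N m; "gripper_width": opening from 0.0 (shut) to 1.0 (fully open).
Only numpy, scipy, OpenCV 4.12 (cv2) and the standard library are available. Lean on these libraries where they do the work, as an engineer would, in place of code of your own. Each camera call takes 0.05 s, during which the arm holds its last target. There are 200 camera calls.

## Working session

There is one attempt and no reset: what is moved stays moved. The work goes in short steps, Python scripts to look and compute and a tool call to move; the robot and the scene stay as the last step left them, time stands still between calls to the robot, and variables do not carry over. Pictures are saved under pics/ and viewed, about 8 in all and at most 12, crops included, and the job is handed in when it is done.

Besides the shell and the picture viewer there is one more tool, called after "Emit:" as name(argument=value, ...) on one line, values as JSON. move_arm: Moves the arm, as the interface text tells. Its arguments: {"type":"object","properties":{"targets":{"type":"array","items":{"type":"number"}},"claw":{"type":"number"}},"required":["targets"]}

```bash
mkdir -p pics; ls; python3 - <<'E'
from cell import manip
import cv2
for n in("top","side"):
    cv2.imwrite(f"pics/{n}0.png",cv2.resize(manip.snapshot(n)[:,:,::-1],(800,600),interpolation=cv2.INTER_CUBIC))
    print(n,manip.camera_model(n))
s=manip.get_state();print(s)
E
```

```text
pics
top {'fx': 391.54438043093324, 'fy': 391.54438043093324, 'cx': 256.8886363617661, 'cy': 189.51311148020042, 'world_from_camera': array([[ 1.66638619e-02, -9.92898507e-01,  1.17791638e-01,
         4.60994432e+02],
       [-9.99831133e-01, -1.74601520e-02, -5.73140009e-03,
        -2.90318129e+00],
       [ 7.74735849e-03, -1.17676239e-01, -9.93021793e-01,
         1.43149416e+03],
       [ 0.00000000e+00,  0.00000000e+00,  0.00000000e+00,
         1.00000000e+00]])}
side {'fx': 497.4904022319209, 'fy': 497.4904022319209, 'cx': 257.566565809194, 'cy': 194.47932967321748, 'world_from_camera': array([[-9.47321868e-01, -2.24239587e-01,  2.28687309e-01,
         3.11717211e+02],
       [-3.19988877e-01,  6.93237660e-01, -6.45777566e-01,
         9.41138273e+02],
       [-1.37257608e-02, -6.84936606e-01, -7.28473369e-01,
         1.15064702e+03],
       [ 0.00000000e+00,  0.00000000e+00,  0.00000000e+00,
         1.00000000e+00]])}
{'time': 0.1, 'qpos': array([ 1.13829490e+00,  3.08945245e-01,  1.63508411e+00,  3.36447756e-06,
        1.19970171e+00, -6.96930588e-02]), 'qvel': array([-0.00062872, -0.00214359, -0.00092896,  0.00026759, -0.00044838,
       -0.0009715 ]), 'joint_torque': array([-9.09583068e-04, -4.16408801e+01, -2.77645129e+01, -2.41297721e-04,
        3.97702621e-03, -1.32281411e-05]), 'position': array([221.51408703, 583.61459195, 230.13307302]), 'eef_rot': array([ 2.58486874,  1.78359906, -0.00289235]), 'contact_force': array([0.72730927, 0.52695416, 0.87562881]), 'ft_torque': array([ 0.02937734,  0.00116043, -0.01620263]), 'gripper_width': 0.9982175183457235}
```

View pics/top0.png

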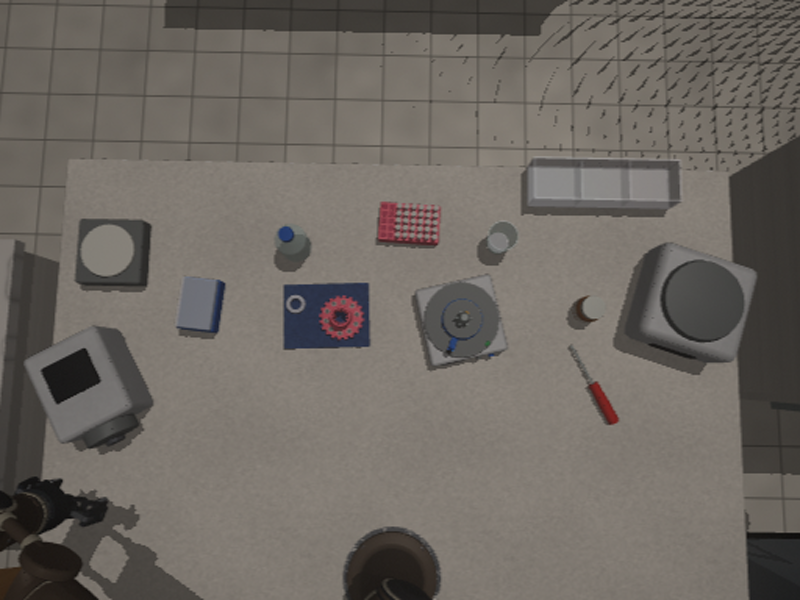

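View pics/side0.png

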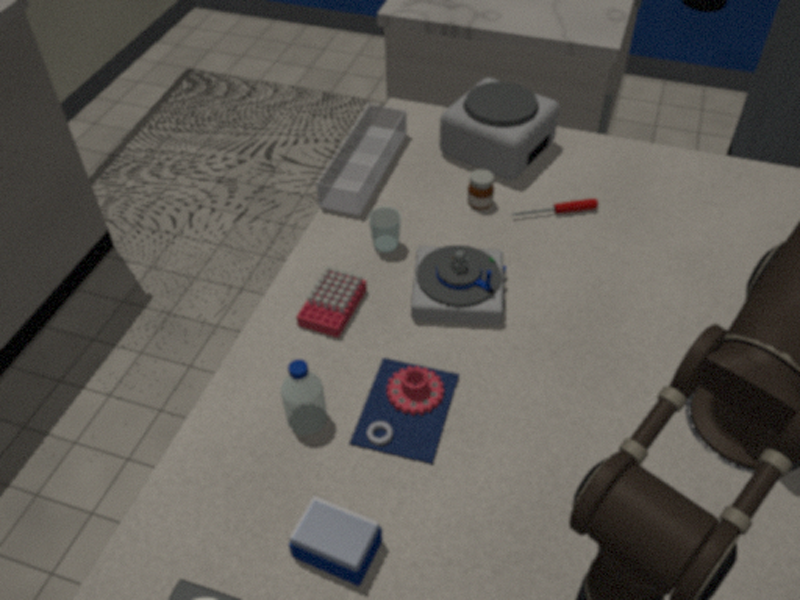

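Top view shows the cog at (342,318) and the drive at (461,318), with the pin at (452,345). The side view shows the cog boss at (416,378) and the hub at (460,258). Next I'll make averaged close-ups.

```bash
cat > h.py <<'E'
from cell import manip
import cv2, numpy as np
from scipy.spatial.transform import Rotation as R
def avg(n,k=8): return np.mean([manip.snapshot(n).astype(float) for _ in range(k)],0)
def ray(n,u,v,z):
    c=manip.camera_model(n);T=c["world_from_camera"]
    d=T[:3,:3]@[(u-c["cx"])/c["fx"],(v-c["cy"])/c["fy"],1];o=T[:3,3]
    return o+d*(z-o[2])/d[2]
def proj(n,p):
    c=manip.camera_model(n);T=np.linalg.inv(c["world_from_camera"]);q=T[:3,:3]@np.asarray(p,float)+T[:3,3]
    return np.array([c["fx"]*q[0]/q[2]+c["cx"],c["fy"]*q[1]/q[2]+c["cy"]])
def crop(im,u,v,w,size):
    """w px wide square about u,v, contrast stretched; pixel (U,V) in crop -> u+(U/size-.5)*w"""
    M=np.array([[size/w,0,size/2-u*size/w],[0,size/w,size/2-v*size/w]])
    c=cv2.warpAffine(im.astype(np.float32),M,(size,size),flags=cv2.INTER_CUBIC)
    lo,hi=np.percentile(c,[.5,99.7]);return np.clip((c-lo)/(hi-lo)*255,0,255).astype(np.uint8)[:,:,::-1]
E
python3 - <<'E'
from h import *
t=avg("top");s=avg("side");np.savez("im0.npz",t=t,s=s)
P=[(t,219,203.5,40),(t,295,203.5,64),(s,266,246,50),(s,294,178,64)]
c=[crop(im,u,v,w,300) for im,u,v,w in P]
cv2.imwrite("pics/c0.png",np.vstack([np.hstack(c[:2]),np.hstack(c[2:])]))
E
```

```text
(no output)
```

View pics/c0.png

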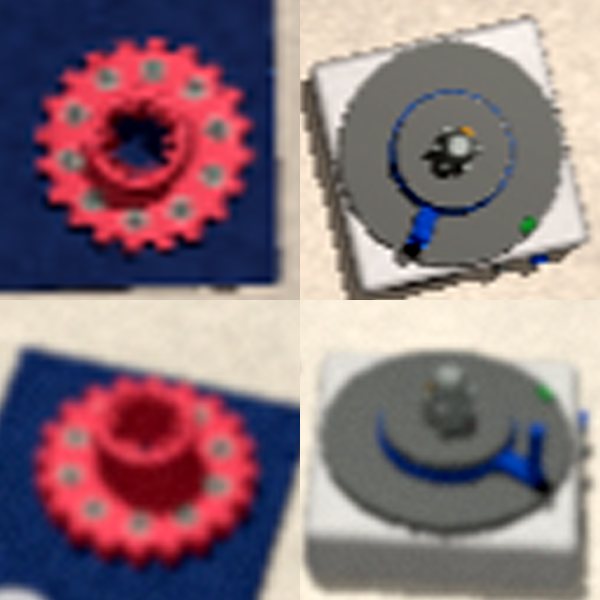

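Top crop: the cog disc centre is at about (142,145), with the bore at (137,138). The hub nose is at (457,146), with the brass spline up and to the right of it at (468,131). The pin tab is at (425,220) and the green mark at (528,225). Now I'll work out the numbers.

```bash
python3 - <<'E'
from h import *
d=np.load("im0.npz");t,s=d["t"],d["s"]
def rect(n,im,c,z,half,N):
    g=np.linspace(-half,half,N)
    # image up=+x world, right=-y
    uv=np.array([[proj(n,[c[0]-b,c[1]-a,z]) for a in g] for b in g],np.float32)
    o=cv2.remap(im.astype(np.float32),uv[...,0],uv[...,1],cv2.INTER_CUBIC)
    lo,hi=np.percentile(o,[.5,99.7]);return np.clip((o-lo)/(hi-lo)*255,0,255).astype(np.uint8)[:,:,::-1]
def pc(x,y,u,v,w): return u+(x/300-.5)*w, v+(y/300-.5)*w
# cog disc centroid via colour masks (all pink): 
for n,im in (("top",t),("side",s)):
    z=15
    u,v=(pc(142,145,219,203.5,40) if n=="top" else pc(146,170,266,246,50))
    print(n,"cog disc",ray(n,u,v,13).round(1))
    u,v=(pc(137,138,219,203.5,40) if n=="top" else pc(146,121,266,246,50))
    print(n,"cog boss",ray(n,u,v,50).round(1))
    u,v=(pc(150,152,295,203.5,64) if n=="top" else pc(146,140,294,178,64))
    print(n,"lower ring",ray(n,u,v,52).round(1))
    u,v=(pc(157,146,295,203.5,64) if n=="top" else pc(153,68,294,178,64))
    print(n,"nose",ray(n,u,v,109).round(1))
# drive corners top z=45
for x,y in((15,65),(235,17),(285,240),(70,290)):
    print("corner",ray("top",*pc(x,y,295,203.5,64),45).round(1))
for nm,x,y,z in(("tab",125,220,61),("green",228,225,53)):
    print(nm,ray("top",*pc(x,y,295,203.5,64),z).round(1))
print("pin side",ray("side",*pc(237,130,294,178,64),101).round(1))
hsv=cv2.cvtColor(t.astype(np.uint8),cv2.COLOR_RGB2HSV)
c1=ray("top",*pc(137,138,219,203.5,40),50);c2=ray("top",*pc(152,150,295,203.5,64),60)
m=np.vstack([np.hstack([rect("top",t,c1,50,30,300),rect("top",t,c2,91,30,300)]),np.hstack([rect("side",s,c1,50,30,300),rect("side",s,c2,91,30,300)])])
cv2.imwrite("pics/r0.png",m);print(c1,c2)
E
```

```text
top cog disc [578.1 129.5  13. ]
top cog boss [578.3 128.5  50. ]
top lower ring [ 575.7 -146.4   52. ]
top nose [ 575.4 -145.5  109. ]
side cog disc [579.3 128.7  13. ]
side cog boss [579.4 128.2  50. ]
side lower ring [ 576.  -143.1   52. ]
side nose [ 576.3 -152.7  109. ]
corner [641.  -43.9  45. ]
corner [ 680.9 -211.7   45. ]
corner [ 511.5 -249.4   45. ]
corner [471.3 -87.6  45. ]
tab [ 523.8 -127.1   61. ]
green [ 521.7 -205.2   53. ]
pin side [ 511.2 -121.4  101. ]Traceback (most recent call last):
  File "<stdin>", line 29, in <module>
  File "<stdin>", line 6, in rect
  File "h.py", line 10, in proj
    c=manip.camera_model(n);T=np.linalg.inv(c["world_from_camera"]);q=T[:3,:3]@np.asarray(p,float)+T[:3,3]
ValueError: time passes only in moves, steps and waits
```

```bash
cat >> h.py <<'E'
CAM={n:manip.camera_model(n) for n in("top","side")}
def proj(n,p):
    c=CAM[n];T=np.linalg.inv(c["world_from_camera"]);q=np.asarray(p,float)@T[:3,:3].T+T[:3,3]
    return np.stack([c["fx"]*q[...,0]/q[...,2]+c["cx"],c["fy"]*q[...,1]/q[...,2]+c["cy"]],-1)
def rect(n,im,c,z,half,N):
    "plane at height z about c; image up=+x world, right=-y"
    g=np.linspace(-half,half,N);a,b=np.meshgrid(g,g)
    uv=proj(n,np.stack([c[0]-b,c[1]-a,0*a+z],-1)).astype(np.float32)
    o=cv2.remap(im.astype(np.float32),uv[...,0],uv[...,1],cv2.INTER_CUBIC)
    lo,hi=np.percentile(o,[.5,99.7]);return np.clip((o-lo)/(hi-lo)*255,0,255).astype(np.uint8)[:,:,::-1].copy()
E
python3 - <<'E'
from h import *
d=np.load("im0.npz");t,s=d["t"],d["s"]
c1=[578.8,128.6];c2=[576,-145.5]
I=[rect("top",t,c1,50,30,300),rect("top",t,c2,91,30,300),rect("side",s,c1,50,30,300),rect("side",s,c2,91,30,300)]
for i in I: cv2.circle(i,(150,150),62,(255,255,255),1);cv2.circle(i,(150,150),92,(255,255,255),1)
cv2.imwrite("pics/r0.png",np.vstack([np.hstack(I[:2]),np.hstack(I[2:])]))
E
```

```text
(no output)
```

View pics/r0.png

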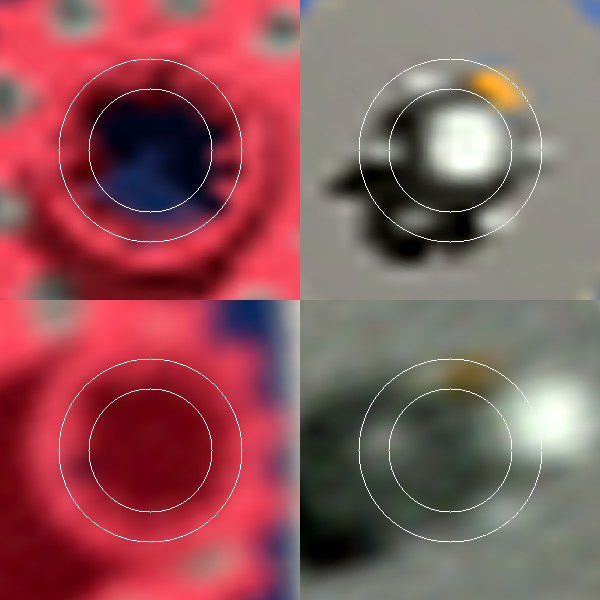

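The top rectified view shows the hub clearly. The six splines are centred near (459,150), with brass at (495,88), so the master is at about -30° world. The cog's bore is murkier, so I'll fit its profile to the image.

```bash
cat > fit.py <<'E'
from h import *
def bore(x,y,phi):
    r=np.hypot(x,y);a=np.arctan2(y,x)-phi;ins=r<12.5
    for k in range(6):
        w=5.75 if k==0 else 3.25;b=a-k*np.pi/3
        ins|=(r<18.5)&(r*np.cos(b)>0)&(abs(r*np.sin(b))<w)
    return ins
def fitbore(n,im,c,z,inside=None,half=21):
    """red-channel fit of the bore outline on plane z: returns sorted (resid,phi_deg,dx,dy)"""
    N=85;g=np.linspace(-half,half,N);a,b=np.meshgrid(g,g);out=[]
    uv=proj(n,np.stack([c[0]-b,c[1]-a,0*a+z],-1)).astype(np.float32)
    red=cv2.remap(im.astype(np.float32),uv[...,0],uv[...,1],cv2.INTER_LINEAR)[...,0]
    pix=3.6 if n=="top" else 2.3
    for dx in np.arange(-3,3.1,1):
        for dy in np.arange(-3,3.1,1):
            X=-b-dx;Y=-a-dy;w=np.hypot(X,Y)<20.5
            for p in range(0,360,4):
                m=cv2.GaussianBlur(bore(X,Y,np.radians(p)).astype(np.float32),(0,0),pix*.45*N/(2*half))
                A=np.stack([m,m*X,m*Y,1-m,(1-m)*X,(1-m)*Y],-1)[w]
                sol,res,*_=np.linalg.lstsq(A,red[w],rcond=None);out.append((float(res[0])/w.sum(),p,dx,dy))
    return sorted(out)
E
python3 - <<'E'
from fit import *
t=np.load("im0.npz")["t"];o=fitbore("top",t,[578.8,128.6],50)
best={}
for r in o: best.setdefault(r[1],r)
for r in list(best.values())[:14]: print(np.round(r,1))
I=rect("top",t,[578.8,128.6],50,24,480)
cv2.imwrite("pics/b0.png",np.hstack([I,cv2.cvtColor(cv2.normalize(I[...,2],None,0,255,cv2.NORM_MINMAX),cv2.COLOR_GRAY2BGR)])[:, :]) 
E
```

```text
[200.6  52.   -1.    0. ]
[205.5  48.   -1.    0. ]
[211. 232.  -1.   0.]
[214.5 228.   -1.    1. ]
[218.6 112.   -1.    0. ]
[221.5  56.   -2.   -1. ]
[224. 236.  -1.  -1.]
[226.2 108.   -1.    0. ]
[231. 172.  -1.   0.]
[231.7 168.   -1.    0. ]
[232.2 292.   -1.    0. ]
[232.2 288.   -1.    0. ]
[232.4 116.   -2.    0. ]
[237.5 224.   -1.    1. ]
```

```bash
python3 - <<'E'
import cv2
cv2.imwrite("pics/b1.png",cv2.resize(cv2.imread("pics/b0.png"),(800,400)))
E
```

```text
(no output)
```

View pics/b1.png

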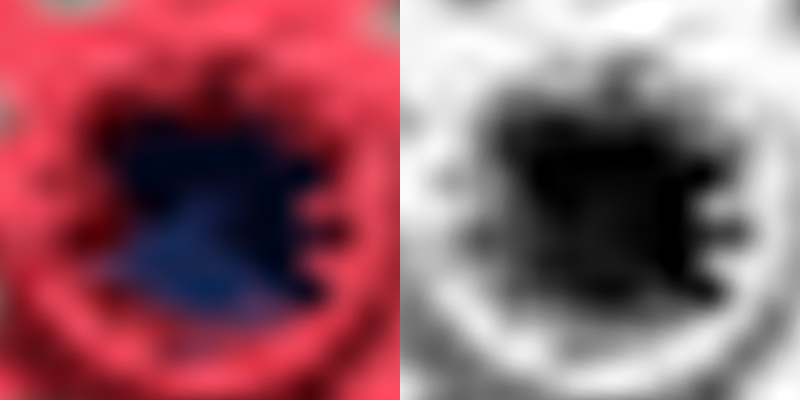

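```bash
python3 - <<'E'
from fit import *
d=np.load("im0.npz")
for n,im,c in(("side",d["s"],[578.8,128.6]),):
    best={}
    for r in fitbore(n,im,c,50): best.setdefault(r[1],r)
    for r in list(best.values())[:10]: print(np.round(r,1))
# dark fraction around 51 vs 231 in green+red at z=50, r 14-18
t=d["t"]
for ch in range(3):
    print([int(np.mean([cv2.remap(t.astype(np.float32),*proj("top",np.array([[[578+r*np.cos(a),128.6+r*np.sin(a),50]]])).astype(np.float32).transpose(2,0,1),cv2.INTER_LINEAR)[0,0,ch] for r in(14,15.5,17)])) for a in np.radians(np.arange(51-180,51+180,10))])
st=manip.get_state();print(R.from_rotvec(st["eef_rot"]).as_matrix().round(3),st["time"])
E
```

```text
[82.5 48.   0.  -2. ]
[ 83.5 168.    1.   -1. ]
[83.6 32.  -3.  -3. ]
[ 83.8 288.    0.   -1. ]
[ 84. 348.   0.  -2.]
[84.2 44.   0.  -2. ]
[ 84.3 344.   -1.   -2. ]
[84.9 36.  -3.  -3. ]
[ 85. 172.   1.  -2.]
[85.1 52.   1.  -2. ]
[55, 88, 86, 78, 107, 80, 72, 86, 91, 93, 101, 98, 85, 102, 108, 105, 91, 80, 77, 85, 100, 104, 112, 90, 89, 97, 92, 94, 105, 102, 94, 93, 94, 91, 87, 72]
[41, 50, 48, 44, 53, 44, 41, 44, 45, 46, 49, 47, 42, 48, 50, 50, 45, 40, 38, 43, 47, 49, 51, 42, 44, 52, 48, 48, 52, 51, 51, 54, 55, 56, 56, 50]
[52, 59, 57, 52, 62, 52, 48, 50, 51, 52, 56, 54, 47, 54, 56, 56, 50, 45, 43, 49, 54, 55, 58, 48, 50, 62, 55, 55, 60, 60, 62, 67, 68, 70, 71, 64]
[[ 0.355  0.935 -0.   ]
 [ 0.935 -0.355  0.   ]
 [ 0.    -0.    -1.   ]] 0.9
```

Both cameras put the wide groove at about 50°, and its dark arc there is roughly twice as wide as the others. So:

| Item | Value (x, y in mm, world frame) |
|---|---|
| Cog centre | (578,128) |
| Hub axis | (576,-146.6) |
| Master spline | about -31° |
| Pin | about 159°, near q=0 |

The cog needs to turn about 81° clockwise.

Emit:
move_arm(targets=[-20,33,0,0,-20,33,0,0,-20,33,0,0,-20,33,0,0,-20,33,0,0,-20,33,0,0,-20,33,0,0,-20,33,0,0,-20,33,0,0,-20,33,0,0,-20,33,0,0,-20,33,0,0,-20,33,0,0,-20,33,0,0,-20,33,0,0,0,0,27,6,0,0,27,6,0,0,27,6,0,0,27,6,0,0,0,0], claw=1)

```text
time: 3.4
position: [575.8, 127.8, 120.7]
eef_rot: [-2.898, -1.209, 0.009]
contact_force: [-0.4, 1.0, -0.8]
gripper_width: 0.998
```

```bash
cat >> h.py <<'E'
def goto(x,y,z,yaw=None):
    "report state and the shift in present tool axes + turn to a target"
    s=manip.get_state();M=R.from_rotvec(s["eef_rot"]).as_matrix();p=s["position"];a=np.degrees(np.arctan2(M[1,0],M[0,0]))
    print("t",round(s["time"],2),"p",p.round(1),"yaw",round(a,1),"tilt",M[2].round(3),"F",s["contact_force"].round(1),"T",s["ft_torque"].round(2),"w",round(s["gripper_width"],3),"q6",s["qpos"][5].round(2))
    print("shift",(M.T@(np.array([x,y,z])-p)).round(1),"turn",None if yaw is None else round(a-yaw,1))
E
python3 -c "
from h import *
goto(578,128,18,45)"
```

```text
t 3.4 p [575.8 127.8 120.7] yaw 45.3 tilt [-0.005 -0.004 -1.   ] F [-0.4  1.  -0.8] T [-0.02  0.01 -0.  ] w 0.998 q6 -0.65
shift [  2.2   1.8 102.7] turn 0.3
```

Emit:
move_arm(targets=[2,2,25,0,0,0,25,0,0,0,25,0,0,0,20,0,0,0,5,0,0,0,0,0])

```text
time: 4.15
position: [581.4, 128.3, 23.7]
eef_rot: [2.9, 1.208, 0.001]
contact_force: [-0.1, -0.3, 0.5]
gripper_width: 0.998
```

Emit:
move_arm(targets=[0,0,0,0,0,0,0,0,0,0,0,0,0,0,0,0,0,0,0,0,0,0,0,0,0,0,0,0,0,0,0,0], claw=-1)

```text
time: 5.15
position: [582.3, 128.3, 24.6]
eef_rot: [2.899, 1.208, 0.004]
contact_force: [0.6, 0.3, 6.3]
gripper_width: 0.535
```

```bash
python3 -c "
from h import *
goto(576,-146.6,130,-36)
cv2.imwrite('pics/g1.png',np.hstack([crop(manip.snapshot('top'),219,203,60,300),crop(manip.snapshot('side'),266,240,70,300)]))"
```

```text
t 5.15 p [582.3 128.3  24.6] yaw 45.2 tilt [ 0.002  0.002 -1.   ] F [0.6 0.3 6.3] T [-0.16  0.17  0.05] w 0.535 q6 -0.65
shift [-199.4  189.4 -105.4] turn 81.2
```

View pics/g1.png

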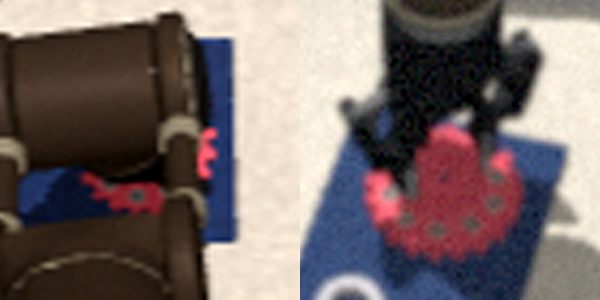

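The crops show the cog gripped by its boss at (445,160). The opening reads 0.535, about the 48 mm boss size. I'll lift and carry it to above the hub.

Emit:
move_arm(targets=[0,0,-25,0,0,0,-35,0,0,0,-40,0,0,0,-35,0,-20.1,19,0,0,-20.1,19,0,0,-20.1,19,0,0,-20.1,19,0,0,-20.1,19,0,0,-20.1,19,0,0,-20.1,19,0,0,-20.1,19,0,0,-20.1,19,0,0,-20.1,19,0,0,0,0,0,0])

```text
time: 7.12
position: [573.4, -149.8, 157.3]
eef_rot: [-2.901, -1.203, 0.002]
contact_force: [0.1, 0.5, -1.6]
gripper_width: 0.535
```

Emit:
move_arm(targets=[0,0,0,9,0,0,0,9,0,0,0,9,0,0,0,9,0,0,0,9,0,0,0,9,0,0,0,9,0,0,0,9,0,0,0,9,0,0,0,0,0,0,0,0])

```text
time: 8.5
position: [573.9, -147.7, 157.9]
eef_rot: [-2.991, 0.961, 0.002]
contact_force: [-0.3, -0.5, -1.2]
gripper_width: 0.539
```

```bash
python3 - <<'E'
from h import *
goto(575,-148.3,150,-36)
s=manip.snapshot('side');t=manip.snapshot('top')
p=proj('side',np.array([576,-146.6,130.]));q=proj('top',np.array([576,-146.6,130.]));print(p,q)
cv2.imwrite('pics/g2.png',np.hstack([crop(t,*q,70,390),crop(s,*p,75,390)]))
E
```

```text
t 8.5 p [ 573.9 -147.7  157.9] yaw -35.6 tilt [-0.001  0.    -1.   ] F [-0.3 -0.5 -1.2] T [-0.01 -0.    0.01] w 0.539 q6 0.3
shift [ 1.3 -0.1  7.9] turn 0.4
[294.45999533 156.74941499] [297.48954733 201.94006429]
```

View pics/g2.png

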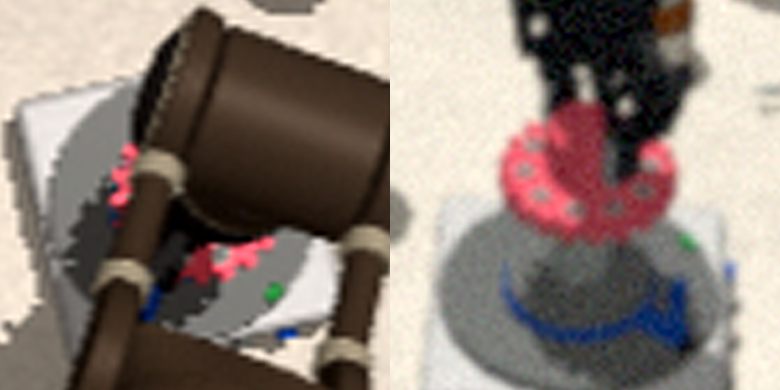

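```bash
python3 - <<'E'
from h import *
print(ray('side',295.04,151.56,145), proj('side',np.array([576,-146.6,145.])))
E
```

```text
[ 576.73683313 -153.41696579  145.        ] [294.66107811 153.05589501]
```

Emit:
move_arm(targets=[1,0,15,0,0,0,12,0,0,0,6,0,0,0,3,0,0,0,3,0,0,0,0,0,0,0,0,0])

```text
time: 9.48
position: [575.2, -149.0, 119.6]
eef_rot: [2.99, -0.965, 0.001]
contact_force: [0.3, -0.5, -1.8]
gripper_width: 0.533
```

```bash
python3 -c "
from h import *
goto(575,-148.3,110,-36)"
```

```text
t 9.47 p [ 575.2 -149.   119.6] yaw -35.8 tilt [ 0. -0. -1.] F [ 0.3 -0.5 -1.8] T [-0.01 -0.02 -0.06] w 0.533 q6 0.3
shift [-0.6 -0.4  9.6] turn 0.2
```

Emit:
move_arm(targets=[0,0,3,0,0,0,3,0,0,0,3,0,0,0,2,0,0,0,2,0,0,0,1,0,0,0,0,0,0,0,0,0])

```text
time: 10.48
position: [575.1, -148.9, 105.2]
eef_rot: [-2.99, 0.965, -0.0]
contact_force: [0.7, 0.1, -2.1]
gripper_width: 0.536
```

```bash
python3 -c "
from h import *
goto(575,-148.3,88,-36)"
```

```text
t 10.47 p [ 575.1 -148.9  105.2] yaw -35.8 tilt [ 0. -0. -1.] F [ 0.7  0.1 -2.1] T [ 0.02 -0.19 -0.02] w 0.536 q6 0.3
shift [-0.5 -0.4 17.2] turn 0.2
```

Emit:
move_arm(targets=[0,0,3,0,0,0,3,0,0,0,3,0,0,0,3,0,0,0,1,0,0,0,0,0,0,0,0,0])

```text
time: 11.35
position: [575.1, -148.9, 92.1]
eef_rot: [-2.99, 0.965, -0.0]
contact_force: [1.5, 1.6, -2.2]
gripper_width: 0.536
```

```bash
python3 -c "
from h import *
goto(575,-148.3,88,-36)
p=proj('side',np.array([576,-146.6,80.]))
cv2.imwrite('pics/g3.png',crop(avg('side',3),*p,75,480))"
```

```text
t 11.35 p [ 575.1 -148.9   92.1] yaw -35.8 tilt [ 0. -0. -1.] F [ 1.5  1.6 -2.2] T [-0.02 -0.32 -0.01] w 0.536 q6 0.3
shift [-0.5 -0.4  4.1] turn 0.2
```

View pics/g3.png

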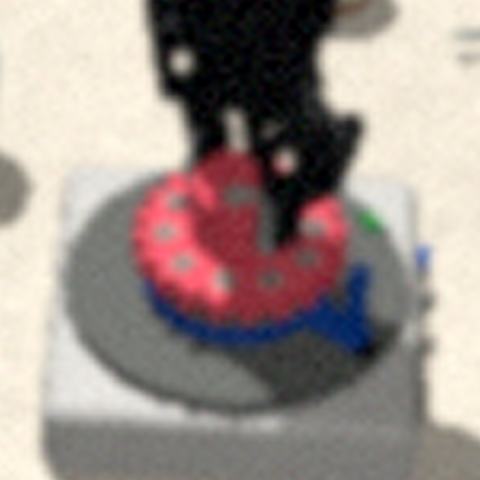

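The picture shows the cog well down on the hub with the splines engaged, just above the blue ring. The first angle was right. I'll seat it the last few millimetres.

Emit:
move_arm(targets=[0,0,2,0,0,0,1,0,0,0,1,0,0,0,1,0,0,0,0,0])

```text
time: 12.12
position: [575.2, -148.9, 87.6]
eef_rot: [-2.99, 0.965, -0.0]
contact_force: [0.4, 0.5, 1.4]
gripper_width: 0.534
```

```bash
python3 -c "
from h import *
goto(575,-148.3,88,-36)"
```

```text
t 12.12 p [ 575.2 -148.9   87.6] yaw -35.8 tilt [ 0. -0. -1.] F [0.4 0.5 1.4] T [ 0.05 -0.16  0.04] w 0.534 q6 0.3
shift [-0.5 -0.4 -0.4] turn 0.2
```

Emit:
move_arm(targets=[0,0,1,0,0,0,0,0])

```text
time: 12.38
position: [575.2, -148.9, 87.6]
eef_rot: [2.99, -0.965, 0.0]
contact_force: [-1.7, 0.7, 7.0]
gripper_width: 0.533
```

Emit:
move_arm(targets=[0,0,0,0,0,0,0,0,0,0,0,0,0,0,0,0,0,0,0,0], claw=0.5)

```text
time: 13.0
position: [575.0, -148.9, 86.2]
eef_rot: [2.99, -0.965, -0.0]
contact_force: [-0.3, 0.5, -0.0]
gripper_width: 0.749
```

```bash
python3 -c "
from h import *
goto(510.5,-121.5,180,-111)"
```

```text
t 13.0 p [ 575.  -148.9   86.2] yaw -35.8 tilt [-0.  0. -1.] F [-0.3  0.5 -0. ] T [-0.   -0.02  0.03] w 0.749 q6 0.3
shift [-68.3  15.5 -93.8] turn 75.2
```

Emit:
move_arm(targets=[0,0,-10,0,0,0,-30,0,0,0,-40,0,0,0,-15,0,-22.8,5.2,0,0,-22.8,5.2,0,0,-22.8,5.2,0,0,0,0,0,10,0,0,0,10,0,0,0,10,0,0,0,10,0,0,0,10,0,0,0,10,0,0,0,10,0,0,0,5.2,0,0,0,0])

```text
time: 15.0
position: [510.0, -121.4, 180.8]
eef_rot: [1.781, -2.587, -0.001]
contact_force: [-0.6, -0.1, -0.1]
gripper_width: 0.748
```

```bash
python3 -c "
from h import *
goto(510.5,-121.5,75,-111)
s=avg('side',4);t=avg('top',4)
p=proj('side',np.array([556,-140,80.]));q=proj('top',np.array([556,-140,80.]));print(p,q)
np.savez('im1.npz',t=t,s=s)
cv2.imwrite('pics/g4.png',np.hstack([crop(t,*q,64,390),crop(s,*p,64,390)]))"
```

```text
t 15.0 p [ 510.  -121.4  180.8] yaw -110.9 tilt [ 0.     0.001 -1.   ] F [-0.6 -0.1 -0.1] T [-0.03 -0.03 -0.  ] w 0.748 q6 1.62
shift [-1.000e-01 -6.000e-01  1.058e+02] turn 0.1
[299.47872819 171.47303623] [293.95596146 208.91671601]
```

View pics/g4.png

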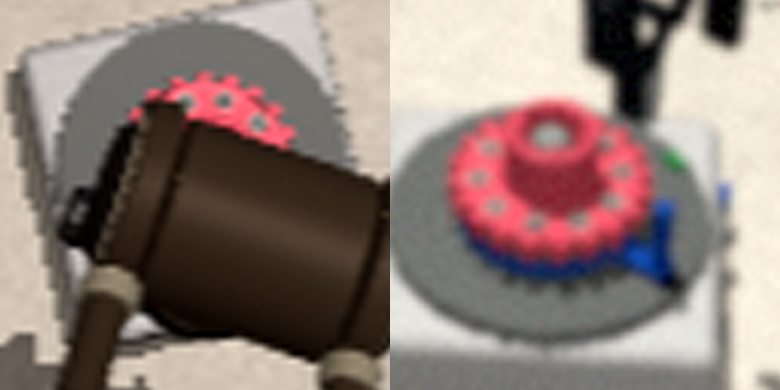

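The cog is flat on the hub, with steel showing through the bore at (548,135). The pin is at (663,207), unchanged. I'll go down over the pin and grip it.

Emit:
move_arm(targets=[0,0,20,0,0,0,25,0,0,0,25,0,0,0,20,0,0,0,12,0,0,0,6,0,0,0,0,0], claw=0)

```text
time: 16.27
position: [510.5, -121.6, 73.3]
eef_rot: [1.78, -2.589, -0.0]
contact_force: [-0.4, 0.3, 0.2]
gripper_width: 0.5
```

Emit:
move_arm(targets=[0,0,0,0,0,0,0,0,0,0,0,0,0,0,0,0,0,0,0,0,0,0,0,0], claw=-1)

```text
time: 17.02
position: [510.9, -121.9, 74.1]
eef_rot: [-1.78, 2.588, -0.002]
contact_force: [-0.8, -0.1, 5.0]
gripper_width: 0.095
```

```bash
python3 - <<'E'
from h import *
goto(510.5,-121.5,70,-111)
s=manip.get_state();p=s["position"][:2]
for ax in([576,-146.6],[575.5,-147]):
    d=p-ax;print("r",np.hypot(*d).round(1),"ang",np.degrees(np.arctan2(d[1],d[0])).round(1))
E
```

```text
t 17.02 p [ 510.9 -121.9   74.1] yaw -111.0 tilt [ 0.    -0.001 -1.   ] F [-0.8 -0.1  5. ] T [-0.15  0.17  0.04] w 0.095 q6 1.62
shift [-0.2  0.6  4.1] turn 0.0
r 69.6 ang 159.2
r 69.3 ang 158.8
```

Emit:
move_arm(targets=[4.27,-0.13,0,-3.5,4.27,-0.13,0,-3.5,4.27,-0.13,0,-3.5,4.27,-0.13,0,-3.5,4.27,-0.13,0,-3.5,4.27,-0.13,0,-3.5,4.27,-0.13,0,-3.5,4.27,-0.13,0,-3.5,4.27,-0.13,0,-3.5,4.27,-0.13,0,-3.5])

```text
time: 18.27
position: [507.8, -163.9, 74.0]
eef_rot: [2.477, -1.932, -0.0]
contact_force: [-1.8, -0.3, 6.8]
gripper_width: 0.089
```

```bash
cat > pin.py <<'E'
from h import *
goto(575.8,-146.8,73,None)
d=manip.get_state()["position"][:2]-[575.8,-146.8];print("r",np.hypot(*d).round(1),"ang",(np.degrees(np.arctan2(d[1],d[0]))%360).round(1))
E
python3 pin.py
```

```text
t 18.27 p [ 507.8 -163.9   74. ] yaw -75.9 tilt [ 0.  0. -1.] F [-1.8 -0.3  6.8] T [-0.06  0.38 -0.08] w 0.089 q6 0.93
shift [  0.  -70.1   1. ] turn None
r 70.1 ang 194.1
```

Emit:
move_arm(targets=[4.27,-0.13,0,-3.5,4.27,-0.13,0,-3.5,4.27,-0.13,0,-3.5,4.27,-0.13,0,-3.5,4.27,-0.13,0,-3.5,4.27,-0.13,0,-3.5,4.27,-0.13,0,-3.5,4.27,-0.13,0,-3.5,3.66,-0.1,0,-3,0,0,0,0])

```text
time: 19.52
position: [526.4, -197.5, 74.1]
eef_rot: [2.901, -1.2, 0.001]
contact_force: [-3.0, -2.6, 6.1]
gripper_width: 0.093
```

```bash
python3 pin.py
```

```text
t 19.52 p [ 526.4 -197.5   74.1] yaw -44.9 tilt [ 0.002  0.001 -1.   ] F [-3.  -2.6  6.1] T [-0.49  0.41  0.03] w 0.093 q6 0.35
shift [ -0.8 -70.7   1. ] turn None
r 70.7 ang 225.7
```

Emit:
move_arm(targets=[1.2,0,0,-1,1.2,0,0,-1,1.2,0,0,-1,0,0,0,0,0,0,0,0])

```text
time: 20.15
position: [528.9, -199.8, 74.1]
eef_rot: [2.932, -1.124, 0.001]
contact_force: [-2.2, -3.3, 5.4]
gripper_width: 0.097
```

```bash
python3 pin.py
```

```text
t 20.15 p [ 528.9 -199.8   74.1] yaw -42.0 tilt [ 0.001  0.001 -1.   ] F [-2.2 -3.3  5.4] T [-0.39  0.43 -0.02] w 0.097 q6 0.3
shift [ -0.6 -70.8   1. ] turn None
r 70.8 ang 228.5
```

Emit:
move_arm(targets=[1,0,0,-0.8,1,0,0,-0.8,0,0,0,0])

```text
time: 20.52
position: [529.0, -200.0, 74.0]
eef_rot: [2.948, -1.084, -0.005]
contact_force: [-5.4, -0.2, 8.2]
gripper_width: 0.093
```

```bash
python3 pin.py
```

```text
t 20.52 p [ 529. -200.   74.] yaw -40.4 tilt [-0.003  0.002 -1.   ] F [-5.4 -0.2  8.2] T [-0.09  0.82 -0.13] w 0.093 q6 0.27
shift [  1.1 -70.9   0.9] turn None
r 70.9 ang 228.7
```

Emit:
move_arm(targets=[1,0,0,-0.8,1,0,0,-0.8,0,0,0,0])

```text
time: 20.9
position: [529.1, -200.2, 73.9]
eef_rot: [-2.962, 1.044, 0.011]
contact_force: [-8.3, 2.3, 12.5]
gripper_width: 0.097
```

```bash
python3 pin.py
```

```text
t 20.9 p [ 529.1 -200.2   73.9] yaw -38.8 tilt [-0.007  0.002 -1.   ] F [-8.3  2.3 12.5] T [ 0.32  1.27 -0.16] w 0.097 q6 0.24
shift [  2.9 -70.9   0.7] turn None
r 71.0 ang 228.8
```

The end stop is reached: the pin stands still at 228.8° while the force builds to about 8 N. I'll relax the push, let go and rise.

Emit:
move_arm(targets=[-2,0,0,0,0,0,0,0])

```text
time: 21.15
position: [529.0, -200.0, 74.0]
eef_rot: [2.962, -1.044, -0.005]
contact_force: [-5.5, -0.1, 8.9]
gripper_width: 0.093
```

Emit:
move_arm(targets=[0,0,0,0,0,0,0,0,0,0,0,0,0,0,0,0,0,0,-15,0,0,0,-30,0,0,0,-40,0,0,0,-40,0,0,0,0,0], claw=0)

```text
time: 22.28
position: [533.7, -201.4, 204.0]
eef_rot: [2.962, -1.043, 0.017]
contact_force: [-0.8, -0.1, -0.3]
gripper_width: 0.501
```

```bash
python3 pin.py; python3 - <<'E'
from h import *
s=avg('side',4);t=avg('top',4)
p=proj('side',np.array([560,-150,80.]));q=proj('top',np.array([560,-150,80.]))
cv2.imwrite('pics/g5.png',np.hstack([crop(t,*q,64,390),crop(s,*p,64,390)]))
E
```

```text
t 22.27 p [ 533.7 -201.4  204. ] yaw -38.8 tilt [ 0.01  -0.003 -1.   ] F [-0.8 -0.1 -0.3] T [-0.    0.05 -0.03] w 0.501 q6 0.24
shift [ -2.7 -68.6 131.1] turn None
r 69.0 ang 232.4
```

View pics/g5.png

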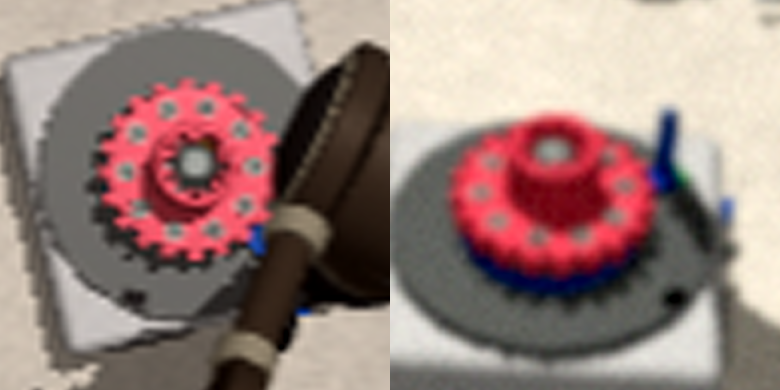

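The pin now stands at the green mark, with its base at (665,180) next to the green at (683,178). The cog is flat on the hub, and the gripper is open and clear at z = 204 mm.

```bash
python3 -c "
from cell import manip
print(manip.hand_in(), manip.get_state()['time'])"
```

```text
the job is handed in; nothing more can be done
the job is handed in; nothing more can be done
```

The cog is fully home on the hub and the clutch ring is turned to the green mark. I handed the job in at about 22.7 s of the 72 s allowed.

- **Cog:** I read its wide groove at about 50° and the hub's brass spline at about -31°, so I turned it 81° clockwise. It slid past the spline tops at the first angle, with no search needed. It stopped where it should, with the underside at about 69 mm by the tool height, and the last push reached 7 N. A picture after release shows it flat.
- **Clutch ring:** I then gripped the pin and took it anticlockwise from about 159° to 228.8°. There it stood still and the push rose to about 8 N, so I took that as the end stop. The last picture shows the pin at the green mark. The gripper is open and clear at z = 204 mm.
- **Touching:** I planned the fingertips to stay clear of the grey rings, and no force reading suggested contact. The other things on the bench were not approached, but I did not check them again at the end.
- **Disagreements:**
  - The stop came about 1.5° beyond my predicted 227.3°, within the camera error.
  - The side camera put the hub nose about 7 mm off the top camera's reading, probably a badly picked pixel. I used the top view, and the fit bore it out.

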